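Pin down the clamp of a plaster mould and snap the linch pin's ring over

TASK

Lock the green clamp bar of the sloping plaster mould: take the red-headed linch pin from its wooden rest and push it from the uphill side right through the hole in the steel post, red head upright and collar against the post, so that the pin presses the sprung bar down. The bar resists: keep pushing until the collar stops. Only then flip the pin's sprung brass ring over the top of the post until it snaps shut over the pin's end, and let go. Leave the striped cup, the jar and the plaster blank where they stand.

Things in the scene. Friction and masses are not known exactly. Their poses are not given: they have to be found in the camera images.
- clamp: Fixed steel post; origin at its hole's centre. x: along the hole, downhill to the robot, 30 deg below level (the way the pin goes in); z: up along the post, square to the 30 deg slope; y level. Post 20 mm along x, 28 mm along y, top at z = 18 mm. Hole 11.2 mm wide, through, countersunk. Mould lid from y = -32 mm to -y, top at z = -18 mm; slope at z = -70 mm.
- bar (a joint): Green bar 16 mm wide, 8 mm thick, rounded, along the clamp's y over the mould, at clamp x = 12 to 28 mm, just beyond the post. Angle, rad: 0 = down, top 5 mm under the hole's axis; its spring holds it up at 0.017 (3.5 mm higher, partly in the pin's way), 3.5 N up at the pin. The pin's cone wedges it down in the last 20 mm, with a push of some 5 to 15 N.
- pin_grip (a point): Grip point in the pin's red head, 14 mm above the pin's axis. x from head to tip, z up the head. Head 18 (x) x 14 (y) mm, 6 below to 28 mm above the axis, centred at x = 0; collar 18 mm across ends at x = 10 mm and stops on the post. Shank 10 mm thick. Pin and ring 0.11 kg. Starts level in a wooden rest, axis 45 mm over the table, head on a 10 mm wide pedestal, shank in a fork at x = 42 mm.
- pin_tip (a point): End of the pin's tip, 60 mm ahead of the head's centre on the pin's axis; the last 16 mm taper to 3 mm across. Pushed home, it stands 40 mm beyond the hole's centre.
- ring (a joint): Brass ring (5 mm wire, 40 mm wide, 77 mm long) hinged across the head, 15 mm behind its centre, 9 mm above the pin's axis. Angle, rad: 0 = open, leaning back and up at 135 deg from the pin's direction; 2.48 = shut, round head and post, its end over the pin's tip. Over-centre spring tipping at about 0.95: below it springs open, above it snaps shut. 1.5 N at its end moves it.
- ring_end (a point): Middle of the ring's end bar (20 mm long, across the pin), 77 mm from the ring's hinge.
- cup_mid (a point): White and orange striped cup, 84 mm across, 95 mm high; point half-way up. Leave alone.
- jar_mid (a point): Jar with a blue cap, 60 mm across, 85 mm high; point half-way up. Leave alone.
- blank_mid (a point): White plaster blank, 110 x 80 x 14 mm, lying flat; its centre. Leave alone.

How it is judged:
By the outcome, as a careful person would: the job done as asked, in the order asked, and still so for the second after the job is handed in, with the robot touching nothing.
It also fails if it takes over 61 s, if anything falls off the work surface, if the arm or the gripper's body presses on something with over 40 N, if the wrist force passes 120 N, or if a joint passes its speed limit or range.

ROBOT

A 7-joint arm with a two-finger parallel gripper is mounted at the origin on the work surface. World frame = base frame: x ahead of the robot, y to its left, z up, the work surface at z = 0. Lengths are in mm, angles in rad, forces in N, time in s.
With the tool pointing down it reaches from about 400 to 900 mm from the base axis. Payload 5.6 kg.
Tool frame: the origin (TCP) lies midway between the tips of the shut fingers; the grasp point (between the pads) lies 19 mm behind it; x points along the fingers, y is the direction in which the jaws open and shut, and the axes are right-handed (so a half turn about x gives the same grasp; the last joint's range is limited). The gripper opens to 92 mm and grips with 3 to 60 N. Pads are 20 mm wide; open, the fingers measure 128 mm over their backs; the gripper's body (75 mm by 189 mm) begins 69 mm behind the grasp point.
Start: joints at [-1.309, 0.468, -0.012, 1.603, 0.006, 1.071, -0.056], TCP at [195.109, 620.034, 190.692] pointing down, gripper open.
Joint ranges: [-2.53, 2.53], [-0.31, 2.02], [-1.57, 1.55], [0.28, 2.44], [-1.29, 4.43], [0.15, 1.84], [-2.92, 2.92]. Speed limits (rad/s): [2.57, 2.57, 3.14, 3.14, 3.14, 3.14, 3.14].

INTERFACE

Orientations are given as a rotation vector (axis times angle).
In Python, from cell import robot, grip, kin, viewer gives the robot as it stands. Calls block until the motion is done:
- robot.movep(position, orientation): joint-space move of the TCP to a pose.
- robot.servo_line(position, feed=150, rotation=None): straight line of the TCP; rotation=None keeps the orientation; feed is the mean speed in mm/s.
- robot.goto_joints(angles): joint-space move.
- grip(opening, newtons=None): opening from 0.0 (shut) to 1.0 (fully open); newtons is the grip in N (None keeps the last); returns when the fingers have stopped.
- robot.hold(seconds).
- kin.ik(position, orientation): joint angles nearest the present ones, or None.
- robot.observe(): the state.
- viewer.read_camera(name): name is "side" or "top" or "wrist"; returns the picture (400x640x3 uint8, red, green, blue); there is no depth.
- viewer.camera_info(name): a dict with "camera_matrix" (3x3 intrinsics, pixels), "k1" (the pictures are not rectified: a ray, as slopes to the right and down, at radius r is drawn at 1 + k1 r^2 times it, then the intrinsics apply), "R" (3x3) and "t" (3): a world point X has camera coordinates R X + t. Camera axes: x right, y down, z forward; pixel columns grow to the right and rows downward; lengths in mm; the calibration is good to about 2 mm. A picture is of the moment at which its call begins: read the wrist's pose just before it. camera_info takes no time and is no camera call; for the wrist camera it gives the pose at the moment of the call.
A pose or a line that the arm cannot do raises robot.IKError and nothing moves.
- robot.job_done(): hands the job in, once; it reports no verdict.
Trained networks look in the newest picture that a camera, given by its name, has taken for a name from the list of things; names that differ only in an ending like _2 or _b are one class to them, and where a whole thing is asked for, a point or a joint stands for the part that bears it (a point fixed in the world has none). Each returns a list of dicts, best first, with "confidence" (0 to 1); they miss things now and then, are a little off and sometimes report something else, mostly with a low value. They report only what shows in the picture. A call takes as long as a camera call.
- viewer.silhouettes(name, camera): "mask" (400x640 bool, what is visible of it).
- viewer.pinpoint(name, camera): "at" ([x, y, z] in mm, in the coordinates of the camera as it stood for that picture, good to about 4 mm: a listed point, or the origin of a listed thing).
The state is a dict: "t": time; "joints": joint angles; "joint_velocities": joint speeds; "joint_torque": joint torques, N m; "tcp_pos": TCP position; "tcp_rot": TCP orientation; "contact_force": force on the tool from outside, world axes, zero at the start; "wrist_torque": the same for the moment, N m; "grip_width": opening from 0.0 (shut) to 1.0 (fully open).
Only numpy, scipy, OpenCV 4.12 (cv2) and the standard library are available. Lean on these libraries where they do the work, as an engineer would, in place of code of your own. Each camera call takes 0.05 s, during which the arm holds its last target. There are 200 camera calls.

## Working session

There is one attempt and no reset: what is moved stays moved. The work goes in short steps, each a Python script; the robot and the scene stay as the last script left them, time stands still between calls to the robot, and variables do not carry over. Pictures are saved under pics/ and viewed, about 8 in all and at most 12, crops included, and the job is handed in when it is done.

```bash
ls; mkdir -p pics; cat > h.py <<'E'
import numpy as np, cv2
from cell import robot, grip, kin, viewer
from scipy.spatial.transform import Rotation as Ro
def cam2w(p,info): return np.array(info["R"]).T@(np.array(p)-np.array(info["t"]))
def shot(n,fn=None):
    info=viewer.camera_info(n); im=viewer.read_camera(n)
    if fn: cv2.imwrite("pics/"+fn,im[:,:,::-1])
    return im,info
def find(names,cam,info,k=2):
    for n in names:
        for d in viewer.pinpoint(n,cam)[:k]:
            print(cam,n,round(d["confidence"],2),np.round(cam2w(d["at"],info),1))
def proj(X,info):
    c=np.array(info["R"])@np.array(X,float)+np.array(info["t"]); s=c[:2]/c[2]
    s=s*(1+info["k1"]*(s@s)); K=np.array(info["camera_matrix"]); return K[:2,:2]@s+K[:2,2]
E
python3 - <<'E'
from h import *
ims=[]
for c in ["side","top"]:
    im,i=shot(c,c+"0.png"); ims.append(im)
    print(c,np.round(cam2w([0,0,0],i)),np.round(np.array(i["R"])[2],2))
    find(["clamp","pin_grip","pin_tip","ring_end","cup_mid","jar_mid","blank_mid"],c,i)
cv2.imwrite("pics/both.png",cv2.resize(np.vstack(ims)[:,:,::-1],(480*1,600)))
print(robot.observe())
E
```

```text
pics
side [ 217. -757.  977.] [ 0.28  0.65 -0.7 ]
side clamp 0.91 [586.9  71.8 146.8]
side pin_grip 0.63 [ 549.5 -275.6   57.9]
side pin_tip 0.59 [ 493.8 -298.8   47.1]
side ring_end 0.48 [ 612.9 -247.5  109. ]
side cup_mid 0.74 [ 718.3 -200.2   45.7]
side blank_mid 0.79 [ 674.7 -379.5    4.9]
top [ 431.   36. 1153.] [ 0.12  0.01 -0.99]
top clamp 0.75 [587.4  67.5 148. ]
top pin_grip 0.82 [ 552.8 -276.9   61.4]
top pin_grip 0.66 [473.4 414.4  43.2]
top pin_tip 0.69 [ 492.1 -298.7   45.8]
top ring_end 0.59 [ 613.5 -248.   107. ]
top cup_mid 0.98 [ 720.8 -200.3   47.7]
top cup_mid 0.62 [475.2 417.8  48.3]
top jar_mid 0.8 [477.9 419.3  44.3]
top blank_mid 0.86 [ 674.9 -376.6    6.7]
{'t': 0.8, 'joints': array([-1.30900088,  0.46748735, -0.0115606 ,  1.60273892,  0.00598919,
        1.07137893, -0.05629033]), 'joint_velocities': array([-0.00049918,  0.00050953,  0.00010687,  0.00135792, -0.00083067,
        0.00161319, -0.00138307]), 'joint_torque': array([-5.96355821e-04, -5.20347691e+01, -1.25547149e-02, -2.44040447e+01,
       -5.65573736e-02,  1.13626040e-02,  3.15913678e-05]), 'tcp_pos': array([195.12571868, 620.01557349, 190.68441598]), 'tcp_rot': array([ 0.23930988,  1.55746747, -0.23928306]), 'contact_force': array([ 0.34274861, -0.42304135,  0.53437369]), 'wrist_torque': array([-0.0082906 ,  0.01029861,  0.0381824 ]), 'grip_width': 0.9984383919866363}
```

View pics/side0.png

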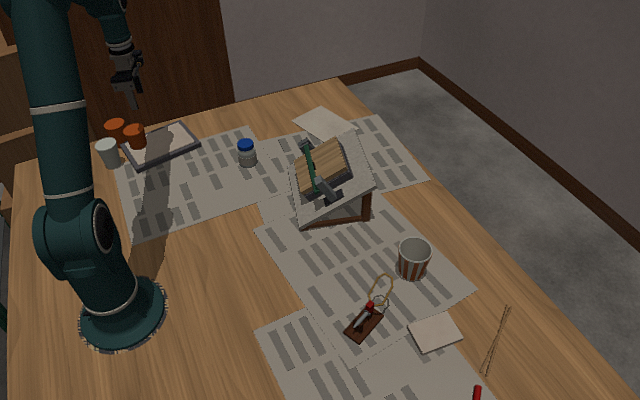

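View pics/top0.png

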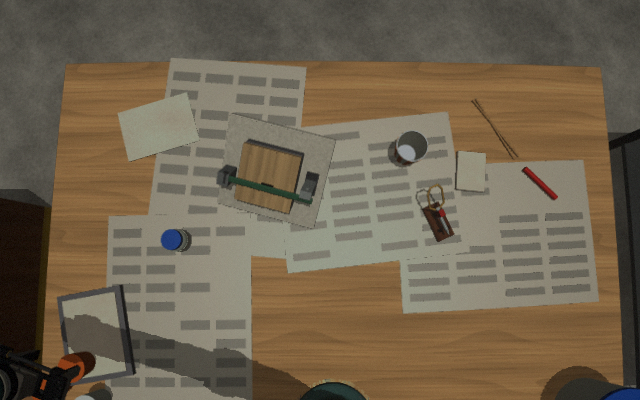

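```bash
cat >> h.py <<'E'
def pose(px,pz,flip=1):  # tool pointing along -pz, jaws along pin y
    px=np.array(px,float);pz=np.array(pz,float);px/=np.linalg.norm(px);pz/=np.linalg.norm(pz)
    py=np.cross(pz,px)*flip; tx=-pz; return Ro.from_matrix(np.c_[tx,py,np.cross(tx,py)])
def heading(d): return np.array([np.cos(np.radians(d)),np.sin(np.radians(d)),0])
def clampR(yaw):
    h=heading(yaw);u=np.array([0,0,1.]);x=h*np.cos(np.pi/6)-u*.5;z=h*.5+u*np.cos(np.pi/6)
    return np.c_[x,np.cross(z,x),z]
E
python3 - <<'E'
from h import *
for f in (1,-1):
    r=pose(heading(202.5),[0,0,1],f).as_rotvec()
    print(f,kin.ik([551,-276,200],r))
    C=clampR(165.5); print(kin.ik([587,70,147]+C@[-85,0,0],pose(C[:,0],C[:,2],f).as_rotvec()))
f=1 if kin.ik([551,-276,200],pose(heading(202.5),[0,0,1],1).as_rotvec()) is not None else -1
C=clampR(165.5)
# view the clamp from above/uphill, then the pin
p=np.array([587,70,147])+C@[-60,0,190]
for f in (1,-1):
    print(f,kin.ik(p,pose(C[:,0],C[:,2],f).as_rotvec()))
E
```

```text
1 [-0.20637745  0.50083776  0.8509909   1.72233199 -0.41505624  1.1092548
 -0.40504156]
[-0.64965508  0.28038201  0.45595186  2.04294058  0.30586272  0.39486478
 -2.31819345]
-1 [-0.31664782  0.57660969  1.04124088  1.72829026 -0.5401051   1.15548367
  2.84547382]
[-0.6376827   0.27927994  0.44159171  2.04224234  0.31683233  0.396369
  0.81344344]
1 [-0.54948246 -0.09608323  0.13223762  2.04862948  0.45754817  0.81602617
 -2.49288198]
-1 [-0.94692583 -0.13537618  0.49592053  2.06753635  0.53319281  0.8446699
  0.58732356]
```

```bash
python3 - <<'E'
from h import *
C=clampR(165.5)
p=np.array([587,70,147])+C@[-60,0,170]
robot.movep(p,pose(C[:,0],C[:,2],-1).as_rotvec()); print(robot.observe()["t"])
im,i=shot("wrist","wc.png"); print(np.round(cam2w([0,0,0],i)),np.round(np.array(i["R"]),2))
find(["clamp"],"wrist",i)
robot.movep([551,-276,230],pose(heading(202.5),[0,0,1],1).as_rotvec()); print(robot.observe()["t"])
im,i=shot("wrist","wp.png"); print(np.round(cam2w([0,0,0],i)),np.round(np.array(i["R"]),2))
find(["pin_grip","pin_tip","ring_end"],"wrist",i)
a=cv2.imread("pics/wc.png");b=cv2.imread("pics/wp.png")
cv2.imwrite("pics/wboth.png",cv2.resize(np.vstack([a,b]),(480,600)))
E
```

```text
3.1083
[400. 118. 457.] [[ 0.25  0.97 -0.  ]
 [ 0.68 -0.17  0.71]
 [ 0.69 -0.18 -0.71]]
wrist clamp 0.97 [591.   68.9 146.3]
wrist clamp 0.34 [ 614.3 -247.7  108.7]
4.5917
[ 619. -247.  425.] [[ 0.39 -0.92 -0.  ]
 [-0.89 -0.37  0.26]
 [-0.24 -0.1  -0.97]]
wrist pin_grip 0.69 [ 551.4 -279.8   61.9]
wrist pin_tip 0.68 [ 495.9 -301.6   48.2]
wrist ring_end 0.82 [ 610.1 -245.6  110. ]
```

```bash
python3 - <<'E'
import cv2,numpy as np
a=cv2.imread("pics/wc.png");b=cv2.imread("pics/wp.png")
cv2.imwrite("pics/w2.png",np.hstack([a[:,120:520],b[:,120:520]]))
E
```

```text
(no output)
```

View pics/w2.png

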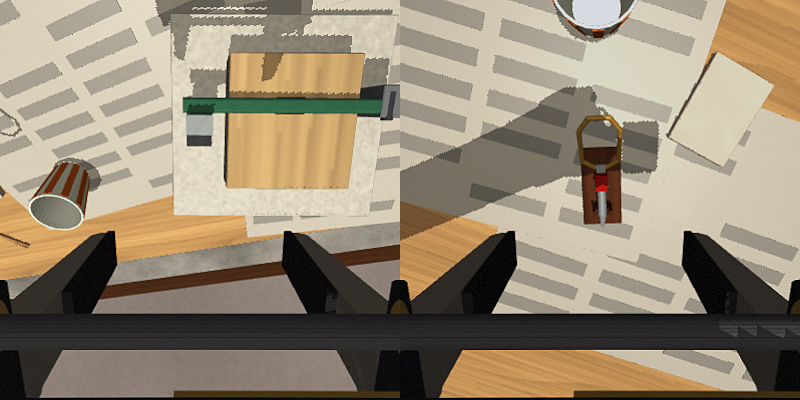

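```bash
cat >> h.py <<'E'
def ray(px,info):
    K=np.array(info["camera_matrix"]);s=np.linalg.inv(K)@np.array([px[0],px[1],1.]);s=s[:2];u=s.copy()
    for _ in range(10): u=s/(1+info["k1"]*(u@u))
    R=np.array(info["R"]); return cam2w([0,0,0],info), R.T@np.array([u[0],u[1],1.])
def onplane(px,info,n,p0):
    c,d=ray(px,info); return c+d*(np.dot(n,np.array(p0)-c)/np.dot(n,d))
E
python3 - <<'E'
from h import *
im,i=shot("wrist"); 
mr=viewer.silhouettes("ring","wrist"); mp=viewer.silhouettes("pin_grip","wrist")
print(i["camera_matrix"],i["k1"],[(m["confidence"],m["mask"].sum()) for m in mr+mp])
R=mr[0]["mask"]; ys,xs=np.where(R)
top=ys.min(); s=ys<=top+3; print("ring top",top,xs[s].mean(),"bbox",xs.min(),xs.max(),ys.max())
e=[xs[s].mean(),top+1.5]
P=mp[0]["mask"]; ys,xs=np.where(P); bot=ys.max(); s=ys>=bot-1; t=[xs[s].mean(),bot]; print("tip",t, xs.min(),xs.max(),ys.min())
for r in range(ys.min(),bot+1,4): print(r,xs[ys==r].min(),xs[ys==r].max(),end=" | ")
hsv=cv2.cvtColor(im,cv2.COLOR_RGB2HSV); red=((hsv[...,0]<6)|(hsv[...,0]>174))&(hsv[...,1]>190)&(hsv[...,2]>90)
red[:120]=0; red[260:]=0;yy,xx=np.where(red); print("\nred",red.sum(),xx.min(),xx.max(),yy.min(),yy.max())
E_=onplane(e,i,[0,0,1],[0,0,108]);T=onplane(t,i,[0,0,1],[0,0,44.]);d=T-E_
print(E_,T,np.degrees(np.arctan2(d[1],d[0]))%360,np.hypot(*d[:2]))
# clamp yaw from stored picture
o=robot.observe();Rt=Ro.from_rotvec(o["tcp_rot"]).as_matrix();Rc=np.array(i["R"]).T;cc=cam2w([0,0,0],i)
A=Rt.T@Rc;b=Rt.T@(cc-o["tcp_pos"])
C=clampR(165.5);p=np.array([587,70,147])+C@[-60,0,170];Rw=pose(C[:,0],C[:,2],-1).as_matrix()
j=dict(i);j["R"]=(Rw@A).T;j["t"]=-j["R"]@(p+Rw@b)
w=cv2.imread("pics/wc.png");h=cv2.cvtColor(w,cv2.COLOR_BGR2HSV)
g=(h[...,0]>60)&(h[...,0]<95)&(h[...,1]>90)&(h[...,2]>50)
cl=np.array([589,70,147]);res=[]
for x in range(310,495,4):
    y=np.where(g[:,x])[0]
    if len(y)>4: res.append(C.T@(onplane([x,y.min()],j,C[:,2],cl+C[:,2]*-3)-cl)); 
res=np.array(res);print("bar downhill edge slope deg",np.degrees(np.arctan(np.polyfit(res[:,1],res[:,0],1))),res[:,1].min(),res[:,1].max())
res=[]
for x in range(360,476,4): # lid uphill edge
    y=np.where(g[:,x])[0]; col=w[:,x].astype(int); sat=h[:,x,1]
    yb=[k for k in range(y.max()+30,215) if sat[k]<60]
    if yb: res.append(C.T@(onplane([x,yb[0]],j,C[:,2],cl+C[:,2]*-18)-cl))
res=np.array(res);print(len(res),"lid edge",np.degrees(np.arctan(np.polyfit(res[:,1],res[:,0],1)[0])))
print("proj clamp top corners",[np.round(proj(cl+C@v,j)) for v in ([-10,-14,18],[10,-14,18],[10,14,18],[-10,14,18])])
E
python3 -c "
import cv2
a=cv2.imread('pics/wc.png')[80:170,280:400];cv2.imwrite('pics/wcz.png',cv2.resize(a,None,fx=6,fy=6,interpolation=2))"
```

```text
[[332.05201564   0.         318.96723827]
 [  0.         332.05201564 200.11652378]
 [  0.           0.           1.        ]] 0.009468865608870275 [(0.85, np.int64(725)), (0.39, np.int64(1403)), (0.84, np.int64(1398))]
ring top 115 318.4470588235294 bbox 295 341 169
tip [np.float64(322.0), np.int64(226)] 296 342 115
115 315 327 | 119 303 333 | 123 301 336 | 127 298 340 | 131 296 342 | 135 296 342 | 139 296 341 | 143 297 341 | 147 297 341 | 151 298 341 | 155 298 340 | 159 299 340 | 163 300 336 | 167 307 330 | 171 314 325 | 175 314 326 | 179 314 326 | 183 314 327 | 187 313 327 | 191 315 325 | 195 317 324 | 199 317 325 | 203 317 325 | 207 317 325 | 211 318 325 | 215 318 325 | 219 319 324 | 223 320 323 | 
red 1217 315 580 153 238
[ 614.62035193 -248.95467373  108.        ] [ 496.28520712 -302.92649048   44.        ] 204.517391109925 130.0621524499546
bar downhill edge slope deg [ 0.22136294 87.95406452] -185.73674430081985 9.535756976637373
29 lid edge -3.4232888923427285
proj clamp top corners [array([332., 136.]), array([333., 116.]), array([305., 116.]), array([305., 136.])]
```

View pics/wcz.png

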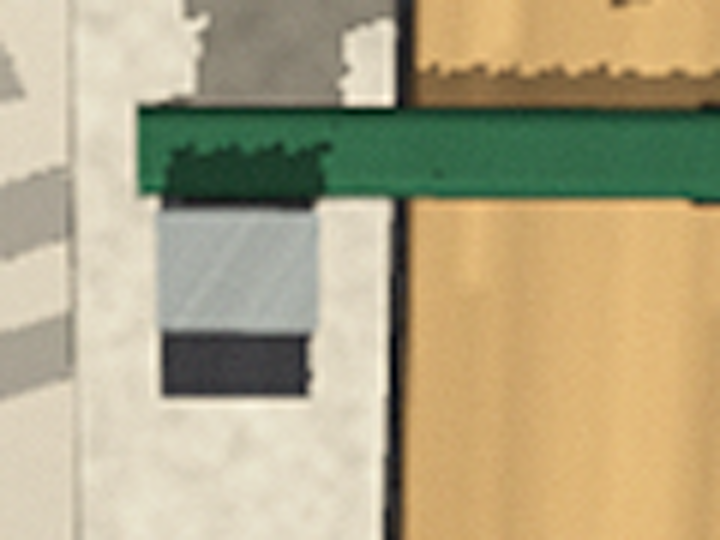

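```bash
python3 - <<'E'
from h import *
h=heading(204.2);r=pose(h,[0,0,1],1).as_rotvec();c=np.array([551,-278,0])
grip(0.5,50)
g=c-1.25*h
robot.movep(g+[0,0,160],r); 
robot.servo_line(g+[0,0,85],feed=120)
o=robot.observe();print(o["t"],o["tcp_pos"],g)
im,i=shot("wrist","wg.png")
find(["pin_grip","pin_tip","ring_end"],"wrist",i,1)
m=viewer.silhouettes("pin_grip","wrist")[0]["mask"];ys,xs=np.where(m)
print("tip",ys.max(),xs[ys>=ys.max()-1].mean(),"proj",proj(c+60*h+[0,0,43.5],i))
for X in ([-9,-7,28],[-9,7,28],[9,-7,28],[9,7,28]):
    print(np.round(proj(c+h*X[0]+np.array([-h[1],h[0],0])*X[1]+[0,0,45+X[2]],i),1),end=" ")
cv2.imwrite("pics/wgz.png",cv2.resize(im[100:300,220:420,::-1],None,fx=3,fy=3,interpolation=2))
E
```

```text
6.9083 [ 552.69926611 -278.01136818   85.82854406] [ 552.14015015 -277.48759621    0.        ]
wrist pin_grip 0.59 [ 552.  -280.8   62.8]
wrist pin_tip 0.94 [ 494.9 -298.7   50.4]
wrist ring_end 0.67 [ 611.7 -247.3  108.1]
tip 289 316.5 proj [316.52034327 285.89782903]
[305.4 214.2] [326.7 214.2] [305.7 239.9] [326.6 239.8]
```

View pics/wgz.png

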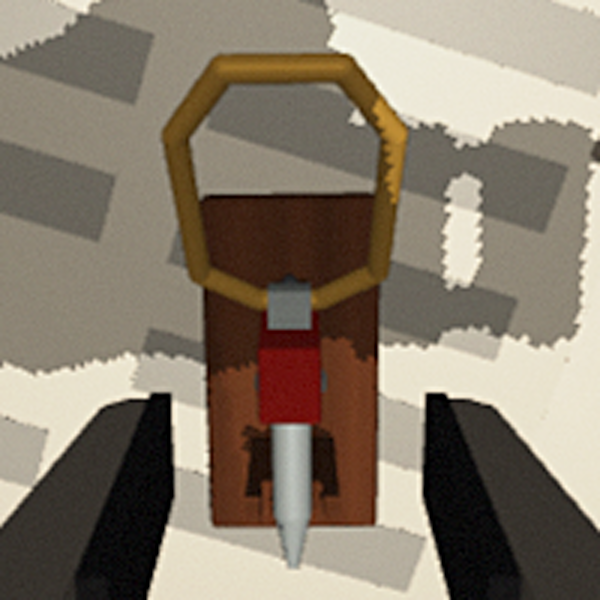

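```bash
python3 - <<'E'
from h import *
i=viewer.camera_info("wrist");h=heading(204.2);y=np.array([-h[1],h[0],0]);c=np.array([551,-278,0])+1*h+.5*y
for z in (36,45,54):
    print(z,[np.round(proj(c+h*x+y*s*9+[0,0,z],i),1).tolist() for x in (-5,0,5,10) for s in (-1,1)])
E
```

```text
36 [[305.9, 206.1], [329.3, 206.1], [305.9, 212.3], [329.3, 212.3], [306.0, 218.5], [329.2, 218.5], [306.1, 224.6], [329.2, 224.6]]
45 [[305.4, 209.4], [329.7, 209.4], [305.5, 215.9], [329.6, 215.9], [305.6, 222.2], [329.6, 222.2], [305.6, 228.5], [329.5, 228.5]]
54 [[304.9, 213.0], [330.1, 213.0], [305.0, 219.7], [330.0, 219.7], [305.1, 226.3], [330.0, 226.2], [305.2, 232.8], [329.9, 232.7]]
```

```bash
python3 - <<'E'
from h import *
h=heading(204.2);y=np.array([-h[1],h[0],0]);c=np.array([551,-278,0])+1*h+.5*y
g=c-1.25*h
robot.servo_line(g+[0,0,52],feed=80)
print(g,robot.observe()["tcp_pos"])
grip(0,55); o=robot.observe(); print(o["t"],o["grip_width"]*92,o["tcp_pos"],o["contact_force"])
robot.servo_line(g+[0,0,120],feed=100)
o=robot.observe(); print(o["t"],o["grip_width"]*92,o["tcp_pos"],o["contact_force"])
C=clampR(165.3)
cl=np.array([589,70,147])+C@[1.1,-.8,0]; print("clamp",cl)
def tcp(x,z=0): return cl+C@[x-1.25,0,7+z]
q=pose(C[:,0],C[:,2],1).as_rotvec()
robot.movep(tcp(-130,45),q)
robot.servo_line(tcp(-92),feed=120)
o=robot.observe(); print(o["t"],o["grip_width"]*92,o["tcp_pos"],tcp(-92),Ro.from_rotvec(o["tcp_rot"]).inv()*Ro.from_rotvec(q))
im,i=shot("wrist","ins.png"); find(["pin_grip","pin_tip","ring_end","clamp"],"wrist",i,1)
for c in ("side","top"):
    im2,i2=shot(c,"ins_%s.png"%c); find(["pin_grip","pin_tip","clamp"],c,i2,1)
    print(proj(cl,i2))
    if c=="side": u,v=proj(cl,i2).astype(int); z=cv2.resize(im2[v-80:v+50,u-50:u+80,::-1],(400,400),interpolation=2)
cv2.imwrite("pics/insz.png",np.hstack([im[:,120:520,::-1],z]))
print("expected tip",cl+C@[-32,0,0])
E
```

```text
[ 551.43299155 -278.3535793     0.        ] [ 551.09402766 -278.51433595   51.49761238]
8.5 0.4644614784948408 [ 551.43083616 -278.35378999   52.00372737] [-0.07393244  0.43889264  0.53697194]
9.3333 0.34442168458579264 [ 551.17755934 -277.93395446  119.61731615] [-0.0479178  -0.50010949  0.17772891]
clamp [588.28156006  71.01555111 146.45      ]
11.3667 0.5685698912891624 [663.62840595  50.57256454 199.67701555] [663.00963804  51.41100685 199.13717783] Rotation.from_matrix(array([[ 9.99999366e-01,  6.28901283e-04, -9.34030056e-04],
                            [-6.28072604e-04,  9.99999409e-01,  8.87237229e-04],
                            [ 9.34587489e-04, -8.86650027e-04,  9.99999170e-01]]))
wrist clamp 0.66 [589.1  67.8 147.2]
side pin_grip 0.8 [ 546.7 -276.8   60.5]
side pin_tip 0.71 [ 494.8 -299.6   48.6]
side clamp 0.69 [584.7  71.3 146.6]
[321.3163427  183.04190746]
top pin_grip 0.48 [ 552.5 -277.1   58.9]
top pin_tip 0.73 [ 497.6 -299.7   43.3]
top clamp 0.6 [ 495.1 -302.2   45.9]
[306.30217738 192.76804688]
expected tip [615.08727034  63.98320467 162.45      ]
```

View pics/insz.png

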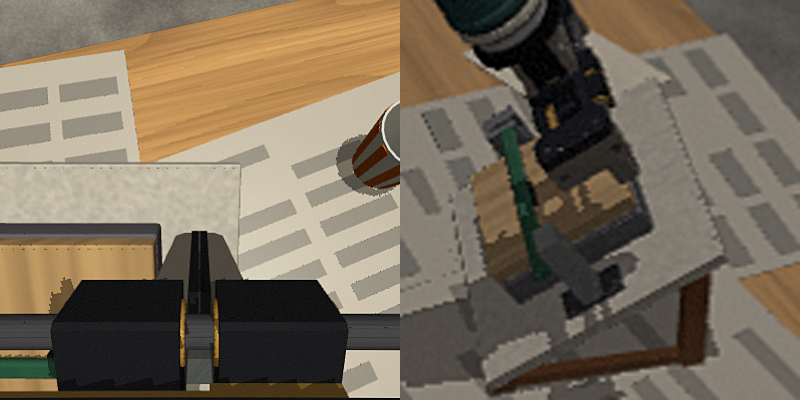

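```bash
python3 - <<'E'
from h import *
i=viewer.camera_info("wrist");o=robot.observe();R=Ro.from_rotvec(o["tcp_rot"]).as_matrix();p=o["tcp_pos"]
for v in ([0,0,0],[0,0,10],[0,0,-10],[-19,0,0],[0,23,10],[0,23,-10],[0,-23,-10],[0,-23,10]): print(v,np.round(proj(p+R@v,i),1))
im,i=shot("top"); u,v=proj([551,-278,45],i).astype(int); a=im[v-30:v+30,u-30:u+30,::-1]
im,i=shot("side"); u,v=proj([551,-278,45],i).astype(int); b=im[v-40:v+40,u-40:u+40,::-1]
cv2.imwrite("pics/rest.png",np.hstack([cv2.resize(a,(400,400)),cv2.resize(b,(400,400))]))
E
```

```text
[0, 0, 0] [317.5 233.9]
[0, 0, 10] [317.5 248.8]
[0, 0, -10] [317.5 218.7]
[-19, 0, 0] [317.3 245.9]
[0, 23, 10] [353.9 248.8]
[0, 23, -10] [354.8 218.7]
[0, -23, -10] [280.1 218.7]
[0, -23, 10] [281.1 248.8]
```

View pics/rest.png

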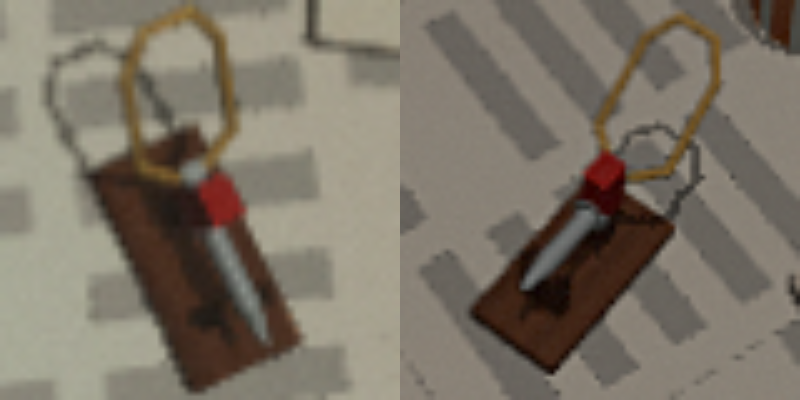

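```bash
python3 - <<'E'
from h import *
o=robot.observe();R=Ro.from_rotvec(o["tcp_rot"]).as_matrix();p=o["tcp_pos"]
out=[]
for c in ("side","top"):
    im=cv2.imread(f"pics/ins_{c}.png");i=viewer.camera_info(c);a=proj(p,i);b=proj(p+R@[-19,0,0],i);print(c,a,b)
    u,v=a.astype(int)-25;s=8
    z=cv2.resize(im[v:v+50,u:u+50],None,fx=s,fy=s,interpolation=2)
    z=cv2.convertScaleAbs(z,alpha=2.0)
    for q,col in ((a,(0,0,255)),(b,(255,255,0))): cv2.circle(z,tuple(int(k) for k in (q-[u,v]+.5)*s),4,col,1)
    out.append(z)
cv2.imwrite("pics/tipz.png",np.hstack(out))
E
```

```text
side [349.81411615 164.55486731] [346.44838711 160.18656768]
top [314.35289568 157.2675877 ] [313.15463968 159.49691643]
```

View pics/tipz.png

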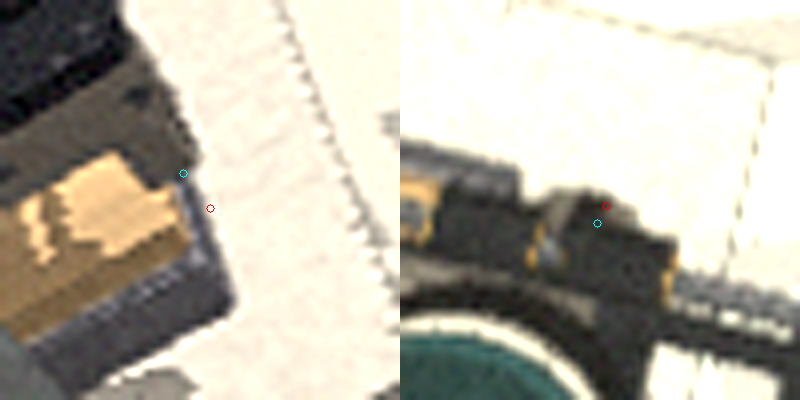

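```bash
cat >> h.py <<'E'
L=20.  # real fingertips end ~20 mm short of the reported TCP
C=clampR(165.3); cl=np.array([589,70,147])+C@[1.1,-.8,0]
Q=pose(C[:,0],C[:,2],1).as_rotvec()
def tcp(x,z=0,y=0): return cl+C@[x-1.25,y,7-L+z]
E
python3 - <<'E'
from h import *
h=heading(204.2);y=np.array([-h[1],h[0],0]);c=np.array([551,-278,0])+1*h+.5*y
g=c-1.25*h; r=pose(h,[0,0,1],1).as_rotvec()
robot.servo_line(robot.observe()["tcp_pos"]+C@[0,0,60],feed=200)
grip(0.5,55)
robot.movep(g+[0,0,110],r)
robot.servo_line(g+[0,0,52],feed=120)
robot.servo_line(g+[0,0,32],feed=60)
o=robot.observe(); print(o["tcp_pos"],o["contact_force"])
im0,i0=shot("wrist")
grip(0,55); o=robot.observe(); print(o["t"],o["grip_width"]*92,o["tcp_pos"],o["contact_force"])
im1,i=shot("wrist")
cv2.imwrite("pics/gr.png",np.hstack([im[100:400,120:520,::-1] for im in (im0,im1)]))
E
```

```text
[ 551.2081695  -278.36517079   31.66562468] [ 0.12175198 -0.07200591  0.46655403]
16.625 13.519903532012881 [ 551.46286542 -278.33152541   32.11550664] [-0.40439214  0.71362008  0.04967475]
```

View pics/gr.png

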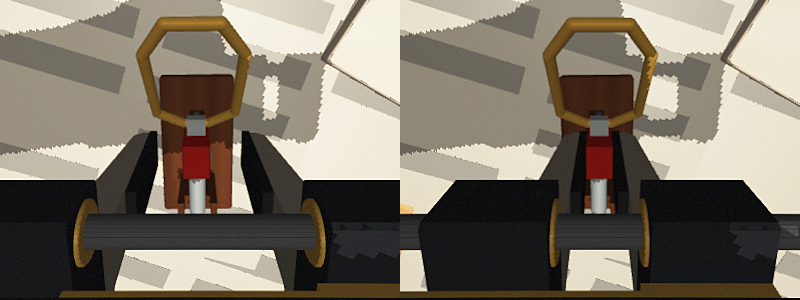

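```bash
python3 - <<'E'
from h import *
robot.servo_line(robot.observe()["tcp_pos"]+[0,0,115],feed=150)
o=robot.observe(); print(o["t"],o["grip_width"]*92,o["contact_force"])
robot.movep(tcp(-130,45),Q)
robot.servo_line(tcp(-88),feed=120)
o=robot.observe(); print(o["t"],o["grip_width"]*92,C.T@(o["tcp_pos"]-tcp(-88)),o["contact_force"])
im,i=shot("wrist","pi_w.png"); find(["pin_grip","pin_tip","ring_end"],"wrist",i,1)
ms=viewer.silhouettes("pin_grip","wrist"); print([(m["confidence"],m["mask"].sum()) for m in ms])
out=[]
for c in ("side","top"):
    im2,i2=shot(c,"pi_%s.png"%c); find(["pin_grip","pin_tip","clamp"],c,i2,1)
    u,v=proj(cl+C@[-30,0,0],i2).astype(int)-30; s=400/60
    z=cv2.convertScaleAbs(cv2.resize(im2[v:v+60,u:u+60,::-1],(400,400),interpolation=2),alpha=1.7)
    for q in ([-88,0,14],[-28,0,0],[-10,0,0]):
        cv2.circle(z,tuple(int(k) for k in (proj(cl+C@q,i2)-[u,v]+.5)*s),3,(255,0,255),1)
    out.append(z)
cv2.imwrite("pics/pi.png",np.hstack(out))
print("exp grip",cl+C@[-88,0,14],"tip",cl+C@[-28,0,0])
E
```

```text
17.5917 13.619116508379916 [-0.01522515  0.00764225 -1.13438632]
19.6 13.38327702904081 [-1.14635235  0.62715205  0.13943386] [ 0.29918312 -0.05575029 -1.79527256]
wrist pin_grip 0.56 [658.5  51.2 206.4]
wrist ring_end 0.82 [689.7  43.  283.5]
[(0.72, np.int64(5852))]
side pin_grip 0.77 [653.   53.2 206.4]
side pin_tip 0.62 [613.7  69.9 165.5]
side clamp 0.94 [585.8  70.  145.1]
top pin_grip 0.61 [656.3  54.7 203.3]
top pin_tip 0.56 [690.2  43.4 279.4]
exp grip [655.22638906  53.452904   202.57435565] tip [611.73655656  64.86224797 160.45      ]
```

View pics/pi.png

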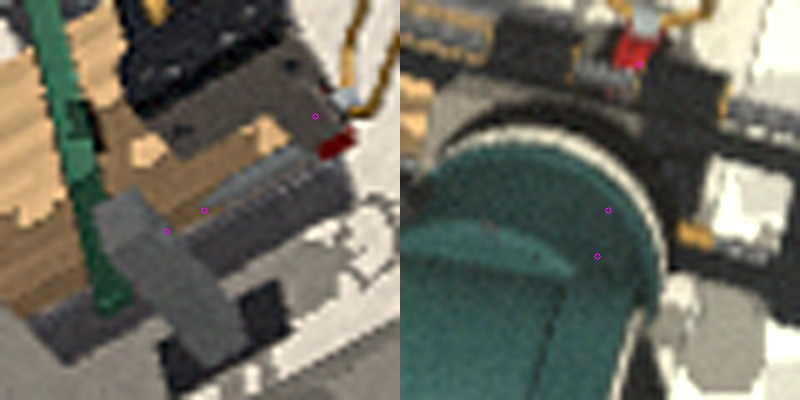

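```bash
python3 - <<'E'
from h import *
i=viewer.camera_info("side");u=proj(cl+C@[-30,0,0],i).astype(int)-30;s=400/60
im=cv2.imread("pics/pi_side.png");z=cv2.convertScaleAbs(cv2.resize(im[u[1]+15:u[1]+60,u[0]+5:u[0]+45],(800,900//1)[:2] if 0 else (533,600),interpolation=2),alpha=1.8)
P=lambda q:tuple(int(k) for k in (proj(cl+C@q,i)-u-[5,15]+.5)*533/40)
T=[[-10,-14,18],[10,-14,18],[10,14,18],[-10,14,18]]
for a,b in zip(T,T[1:]+T[:1]): cv2.line(z,P(a),P(b),(0,0,255),1)
for t in ([-10,14,18],[10,14,18],[-10,-14,18]): cv2.line(z,P(t),P([t[0],t[1],-70]),(0,0,255),1)
cv2.line(z,P([-78,0,0]),P([-28,0,0]),(255,0,255),1)
cv2.imwrite("pics/chk.png",z)
E
```

```text
(no output)
```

View pics/chk.png

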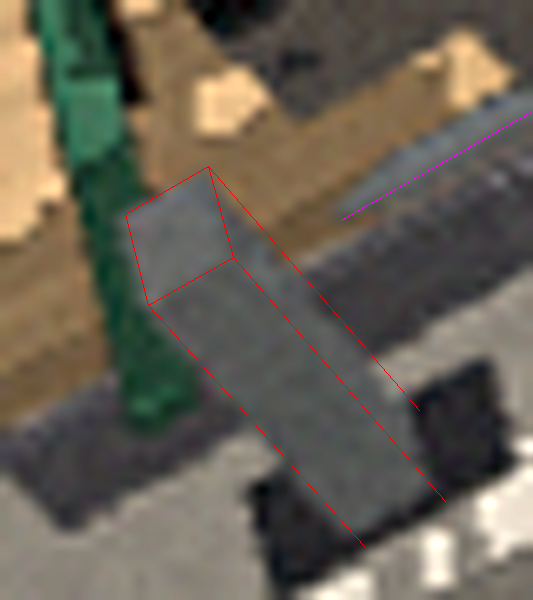

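```bash
cat >> h.py <<'E'
def insert(xs,dy,dz,f0,feed=40,lim=25,kg=0.08):
    for x in xs:
        robot.servo_line(tcp(x,dz,dy),feed=feed)
        o=robot.observe();f=C.T@(o["contact_force"]-f0);e=C.T@(o["tcp_pos"]-cl)-[-1.25,0,7-L]
        print("%.1f x%.1f"%(o["t"],x),"f",np.round(f,1),"pos",np.round(e,1),"M",np.round(C.T@o["wrist_torque"],2),"w%.1f"%(o["grip_width"]*92))
        if -f[0]>lim: print("stop"); break
        dy+=np.clip(kg*f[1],-.5,.5) if abs(f[1])>1 else 0
        dz+=np.clip(kg*f[2],-.5,.5) if abs(f[2])>3 else 0
    print("dy,dz",dy,dz)
    return dy,dz
E
python3 - <<'E'
from h import *
robot.hold(.2);f0=np.mean([robot.observe()["contact_force"] for _ in range(3)],axis=0);print(f0)
np.save("f0.npy",f0)
insert([-76,-70,-67,-64,-61,-58],.5,-.4,f0,lim=12)
E
```

```text
[ 0.00792247  0.20234804 -1.30270717]
20.9 x-76.0 f [-0.1  0.9 -0.2] pos [-75.7   0.3  -0.4] M [ 0.08 -0.73  0.06] w13.3
21.2 x-70.0 f [ 0.2 -0.2 -0.2] pos [-69.7   0.5  -0.4] M [ 0.01 -0.75  0.04] w13.6
21.4 x-67.0 f [-0.6  0.3  0.1] pos [-66.8   0.5  -0.4] M [ 0.01 -0.8   0.06] w13.5
21.7 x-64.0 f [-0.9 -0.   0. ] pos [-63.7   0.5  -0.4] M [-0.01 -0.74  0.01] w13.6
21.9 x-61.0 f [-0.4 -0.7  0.1] pos [-60.7   0.5  -0.4] M [ 0.03 -0.71  0.02] w13.3
22.2 x-58.0 f [-0.   0.1  0.2] pos [-57.7   0.5  -0.4] M [-0.02 -0.74  0.01] w13.9
dy,dz 0.5 -0.4
```

```bash
python3 - <<'E'
from h import *
f0=np.load("f0.npy")
insert([-55,-52,-49,-46,-43,-40,-37,-34],.5,-.4,f0,lim=18)
E
```

```text
22.4 x-55.0 f [-0.8 -0.9  0.8] pos [-54.7   0.5  -0.4] M [ 0.07 -0.79  0.05] w13.5
22.7 x-52.0 f [-0.7  0.2 -0.8] pos [-51.7   0.5  -0.4] M [ 0.02 -0.77  0.01] w13.5
22.9 x-49.0 f [-0.3  0.   0.5] pos [-48.7   0.5  -0.4] M [ 0.03 -0.69 -0.01] w13.7
23.2 x-46.0 f [-0.1 -0.1  0.1] pos [-45.7   0.5  -0.4] M [ 0.06 -0.75  0.01] w13.2
23.4 x-43.0 f [0.  0.4 0.2] pos [-42.7   0.5  -0.4] M [-0.02 -0.69 -0.01] w13.1
23.7 x-40.0 f [ 0.2 -0.   1.2] pos [-39.7   0.5  -0.4] M [ 0.02 -0.87  0.04] w13.6
23.9 x-37.0 f [-1.2  0.1  1.8] pos [-37.2   0.4  -0.3] M [ 0.   -0.55 -0.04] w13.6
24.2 x-34.0 f [-2.4 -0.5  1.6] pos [-34.3   0.4  -0.3] M [-0.02 -0.31 -0.03] w13.4
dy,dz 0.5 -0.4
```

```bash
python3 - <<'E'
from h import *
f0=np.load("f0.npy")
insert([-31,-28,-25,-23,-21.5,-20.5,-19.5,-18.5,-17.5,-16.5],.5,-.4,f0,lim=20,feed=30)
im,i=shot("wrist","home_w.png");find(["pin_grip","ring_end"],"wrist",i,1)
im,i=shot("side","home_s.png");find(["pin_grip","pin_tip","ring_end"],"side",i,1)
print("exp grip",cl+C@[-20,0,14],"tip",cl+C@[40,0,0],"end",cl+C@[-35-54.4,0,9+54.4])
E
```

```text
24.4 x-31.0 f [-2.   0.6  1.3] pos [-30.7   0.4  -0.4] M [ 0.08 -0.41  0.03] w13.1
24.7 x-28.0 f [-0.7 -0.2  1.9] pos [-26.6   0.5  -0.5] M [ 0.03 -0.82  0.01] w13.6
24.9 x-25.0 f [-0.6 -0.1  3.1] pos [-24.1   0.6  -0.5] M [-0.02 -0.9   0.04] w13.2
25.2 x-23.0 f [-2.5 -0.4 -1. ] pos [-23.3   0.5  -0.2] M [-0.04 -0.25  0.03] w13.4
25.4 x-21.5 f [-5.  -0.2 -2.4] pos [-22.4   0.5  -0.1] M [-0.01  0.26 -0.01] w13.7
25.7 x-20.5 f [-4.7  0.6 -3.4] pos [-21.3   0.5  -0.1] M [ 0.05  0.26 -0.01] w13.7
25.9 x-19.5 f [-4.1 -0.   0.9] pos [-19.8   0.5  -0.4] M [0.09 0.13 0.03] w13.6
26.2 x-18.5 f [-5.7  0.5  0.3] pos [-19.8   0.5  -0.3] M [ 0.15  0.59 -0.02] w13.7
26.4 x-17.5 f [-6.5  0.1 -2.5] pos [-19.7   0.5  -0.2] M [0.16 0.88 0.04] w13.2
26.7 x-16.5 f [-8.2  0.6 -3.5] pos [-19.7   0.5  -0.2] M [0.11 1.26 0.1 ] w13.4
dy,dz 0.5 -0.7018468775048459
wrist pin_grip 0.7 [600.8  64.2 171.3]
wrist ring_end 0.58 [629.6  61.2 246.5]
side pin_grip 0.62 [598.   69.8 169.5]
side pin_tip 0.58 [557.2  79.5 128.6]
side ring_end 0.68 [629.8  59.6 243.7]
exp grip [598.26425472  68.39664019 168.57435565] tip [554.77442222  79.80598417 126.45      ] end [632.50762539  59.41306007 246.0560106 ]
```

```bash
python3 - <<'E'
from h import *
f0=np.load("f0.npy")
insert([-14,-11,-8],.5,-.4,f0,lim=17,feed=40,kg=0)
robot.hold(.3);o=robot.observe();print(np.round(C.T@(o["contact_force"]-f0),1),C.T@(o["tcp_pos"]-cl))
im,i=shot("wrist","home2.png");im2,i2=shot("side")
u,v=proj(cl,i2).astype(int)-25
cv2.imwrite("pics/h2.png",np.hstack([cv2.resize(im[150:350,220:420,::-1],(400,400)),cv2.convertScaleAbs(cv2.resize(im2[v:v+50,u:u+50,::-1],(400,400),interpolation=2),alpha=1.6)]))
E
```

```text
27.3 x-14.0 f [-11.5   1.2  -7.7] pos [-19.6   0.4   0. ] M [0.24 2.28 0.03] w13.2
27.6 x-11.0 f [-17.4   1.6 -11.2] pos [-19.6   0.4   0.2] M [0.31 3.38 0.04] w13.2
stop
dy,dz 0.5 -0.4
[-16.1   1.4 -11.1] [-20.80503029   0.44410351 -12.80493783]
```

View pics/h2.png

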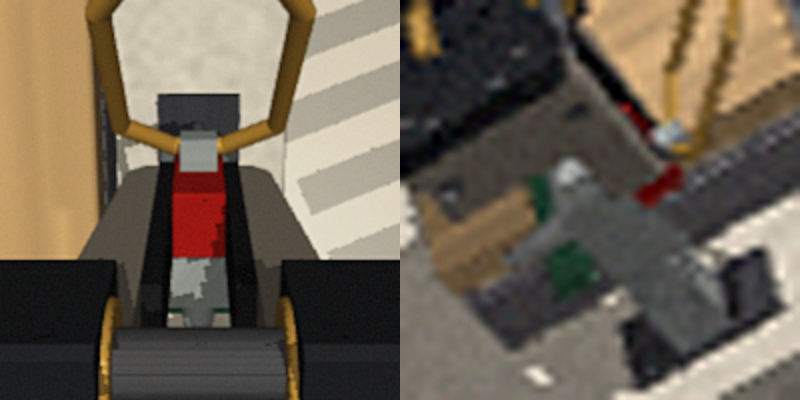

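```bash
cat >> h.py <<'E'
def tip(x,z,y=.5): return cl+C@[x,y,z-L]
E
python3 - <<'E'
from h import *
f0=np.load("f0.npy")
st=lambda s:(lambda o:print(s,round(o["t"],1),"f",np.round(C.T@(o["contact_force"]),1),"tip",np.round(C.T@(o["tcp_pos"]-cl)+[0,0,L],1),"w%.1f"%(o["grip_width"]*92)))(robot.observe())
robot.servo_line(tcp(-19,-.4,.5),feed=40); st("relax")
grip(0.35); st("open")
robot.servo_line(tip(-21.25,25),feed=60); robot.servo_line(tip(-21.25,115),feed=180); st("up")
im,i=shot("wrist","rel.png");find(["pin_grip","ring_end"],"wrist",i,1)
im,i=shot("side","rel_s.png");find(["pin_grip","pin_tip","ring_end"],"side",i,1)
print("exp grip",cl+C@[-20,0,14],"tip",cl+C@[40,0,0],"end",cl+C@[-89.4,0,63.4])
E
```

```text
relax 28.3 f [-4.7  0.3  0.5] tip [-21.    0.5   6.7] w13.6
open 28.8 f [-0.1 -0.4  0.2] tip [-18.6   0.5   6.4] w32.3Traceback (most recent call last):
  File "<stdin>", line 6, in <module>
cell.IKError: the arm cannot follow that straight line within its joint ranges
```

```bash
python3 - <<'E'
from h import *
q=Q
o=robot.observe();print(np.round(o["joints"],2),np.round(C.T@(o["tcp_pos"]-cl)+[0,0,L],1))
for p in [(-21,25),(-21,40),(-21,60),(-21,80),(-21,100),(-60,110),(-125,115),(-115,48),(-47,71),(-21,66)]:
    for d in (0,15,30):   # tool tilted back toward vertical by d deg
        a=np.radians(d); z=C[:,2]*np.cos(a)-C[:,0]*np.sin(a); x=C[:,0]*np.cos(a)+C[:,2]*np.sin(a)
        s=kin.ik(cl+C@[p[0],.5,p[1]]-z*L,pose(x,z,1).as_rotvec())
        print(p,d,None if s is None else np.round(s,2))
E
```

```text
[-1.25  0.4   1.13  2.2  -0.39  0.31 -1.72] [-20.8   0.1  25. ]
(-21, 25) 0 [-1.25  0.4   1.13  2.2  -0.39  0.31 -1.72]
(-21, 25) 15 [-1.03  0.43  0.99  2.01 -0.42  0.67 -1.65]
(-21, 25) 30 [-0.8   0.52  0.86  1.81 -0.46  1.02 -1.59]
(-21, 40) 0 [-1.33  0.38  1.21  2.21 -0.36  0.33 -1.75]
(-21, 40) 15 [-1.08  0.41  1.05  2.02 -0.41  0.7  -1.66]
(-21, 40) 30 [-0.85  0.51  0.92  1.82 -0.47  1.05 -1.59]
(-21, 60) 0 [-1.44  0.36  1.32  2.21 -0.31  0.37 -1.79]
(-21, 60) 15 [-1.16  0.38  1.13  2.02 -0.38  0.73 -1.68]
(-21, 60) 30 [-0.92  0.49  0.99  1.82 -0.47  1.08 -1.58]
(-21, 80) 0 [-1.56  0.34  1.44  2.21 -0.27  0.41 -1.82]
(-21, 80) 15 [-1.25  0.36  1.21  2.02 -0.35  0.76 -1.7 ]
(-21, 80) 30 [-0.98  0.47  1.05  1.83 -0.46  1.11 -1.59]
(-21, 100) 0 [-1.69  0.29  1.54  2.21 -0.13  0.45 -1.94]
(-21, 100) 15 [-1.34  0.32  1.29  2.03 -0.31  0.79 -1.74]
(-21, 100) 30 [-1.03  0.45  1.1   1.83 -0.44  1.13 -1.6 ]
(-60, 110) 0 [-1.63  0.31  1.54  2.13 -0.2   0.52 -1.84]
(-60, 110) 15 [-1.26  0.34  1.26  1.94 -0.32  0.86 -1.71]
(-60, 110) 30 [-0.97  0.47  1.09  1.74 -0.44  1.21 -1.59]
(-125, 115) 0 [-1.42  0.32  1.4   1.99 -0.24  0.61 -1.78]
(-125, 115) 15 [-1.1   0.39  1.18  1.78 -0.36  0.97 -1.66]
(-125, 115) 30 [-0.85  0.53  1.05  1.56 -0.47  1.32 -1.57]
(-115, 48) 0 [-1.16  0.4   1.14  2.   -0.37  0.49 -1.68]
(-115, 48) 15 [-0.93  0.47  1.01  1.8  -0.42  0.86 -1.61]
(-115, 48) 30 [-0.73  0.59  0.91  1.57 -0.48  1.22 -1.56]
(-47, 71) 0 [-1.44  0.35  1.34  2.16 -0.29  0.43 -1.78]
(-47, 71) 15 [-1.15  0.39  1.15  1.96 -0.38  0.79 -1.67]
(-47, 71) 30 [-0.91  0.5   1.01  1.76 -0.47  1.14 -1.58]
(-21, 66) 0 [-1.48  0.35  1.35  2.21 -0.3   0.38 -1.8 ]
(-21, 66) 15 [-1.19  0.38  1.15  2.02 -0.37  0.74 -1.68]
(-21, 66) 30 [-0.94  0.49  1.01  1.83 -0.47  1.09 -1.58]
```

```bash
cat >> h.py <<'E'
def td(x,z,d=15,y=.5):
    a=np.radians(d); zz=C[:,2]*np.cos(a)-C[:,0]*np.sin(a); xx=C[:,0]*np.cos(a)+C[:,2]*np.sin(a)
    return cl+C@[x,y,z]-zz*L, pose(xx,zz,1).as_rotvec()
def tipnow(d=15):
    a=np.radians(d);o=robot.observe();return np.round(C.T@(o["tcp_pos"]-cl)+L*np.array([-np.sin(a),0,np.cos(a)]),1)
E
python3 - <<'E'
from h import *
robot.servo_line(tip(-21.25,75),feed=150)
robot.movep(*td(-60,110)); grip(0)
print(robot.observe()["t"],tipnow())
im,i=shot("side","rel_s.png");find(["pin_grip","pin_tip","ring_end"],"side",i,1)
im,i=shot("wrist");find(["pin_grip","pin_tip","ring_end"],"wrist",i,1)
print("exp grip",cl+C@[-20,0,14],"tip",cl+C@[40,0,0],"end",cl+C@[-89.4,0,63.4])
robot.movep(*td(-130,100))
robot.servo_line(td(-116,48)[0],feed=120)
o=robot.observe();print(o["t"],tipnow(),np.round(o["joints"],2))
E
```

```text
30.825 [-59.9   0.3 110. ]
side pin_grip 0.82 [598.6  68.4 167.9]
side ring_end 0.46 [637.   58.2 244. ]
wrist pin_grip 0.79 [601.5  62.4 172.8]
wrist ring_end 0.66 [637.1  57.3 246.1]
exp grip [598.26425472  68.39664019 168.57435565] tip [554.77442222  79.80598417 126.45      ] end [632.50762539  59.41306007 246.0560106 ]
32.2083 [-116.     0.6   48.2] [-0.97  0.5   1.08  1.8  -0.48  0.88 -1.56]
```

```bash
python3 - <<'E'
from h import *
f0=robot.observe()["contact_force"]
for ph in (135,125,115,105,97,90,84,78,72):
    a=np.radians(ph); ex,ez=-35+77*np.cos(a),9+77*np.sin(a)
    robot.servo_line(td(ex-8.2,ez-15)[0],feed=60)
    o=robot.observe();f=C.T@(o["contact_force"]-f0);print(ph,round(o["t"],1),tipnow(),np.round(f,1))
    if np.linalg.norm(f)>15: print("stop");break
im,i=shot("side");find(["pin_grip","pin_tip","ring_end"],"side",i,1)
im,i=shot("wrist");find(["pin_grip","ring_end"],"wrist",i,1)
for t in (0,.95,1.3,2.48):
    a=np.radians(135)-t; print(t,np.round(cl+C@[-35+77*np.cos(a),0,9+77*np.sin(a)],1))
E
```

```text
135 32.7 [-97.9   0.1  48.8] [-1.2  0.3  0. ]
125 33.0 [-87.4   0.2  57.3] [-2.  -0.1  1.4]
115 33.4 [-75.1   0.4  63.8] [-0.6  0.8  0.9]
105 33.8 [-62.7   0.3  68.4] [-0.5  0.6 -0.3]
97 34.1 [-52.    0.4  70.5] [-0.7 -0.3  0.6]
90 34.4 [-42.5   0.4  71. ] [0.5 0.1 0.7]
84 34.7 [-34.4   0.5  70.5] [-0.1  1.2  0.6]
78 35.0 [-26.6   0.4  69.3] [ 0.5  0.4 -0.1]
72 35.3 [-18.8   0.5  67.2] [ 0.5 -0.   1.1]
side pin_grip 0.77 [598.8  70.  168.6]
side pin_tip 0.74 [583.7  73.8 147.5]
side ring_end 0.69 [552.8  83.5 133.4]
wrist pin_grip 0.65 [602.8  66.2 172.8]
wrist ring_end 0.57 [ 722.4 -198.7   49.1]
0 [632.5  59.4 246.1]
0.95 [565.9  76.9 231.2]
1.3 [549.1  81.3 210.8]
2.48 [553.8  80.1 125.3]
```

```bash
python3 - <<'E'
from h import *
robot.servo_line(td(-40,105)[0],feed=180)
for c in ("side","top","wrist"):
  for _ in range(2 if c!="wrist" else 1):
    im,i=shot(c,"fin_%s.png"%c)
    for n in ("ring_end","pin_tip","pin_grip"):
        for d in viewer.pinpoint(n,c)[:1]: print(c,n,round(d["confidence"],2),np.round(C.T@(cam2w(d["at"],i)-cl),1))
    s=viewer.silhouettes("ring",c)
    if s:
        ys,xs=np.where(s[0]["mask"]);print(round(s[0]["confidence"],2),len(xs),"bbox",xs.min(),xs.max(),ys.min(),ys.max())
    for t in (2.38,2.48):
        a=np.radians(135)-t;E=np.array([-35+77*np.cos(a),0,9+77*np.sin(a)]);print(t,[np.round(proj(cl+C@(E+[0,y,0]),i),1) for y in (-10,10)])
print(robot.observe()["t"])
for d in (0,15):
    for p in ((38,60),(38,2)): print(d,p,kin.ik(*td(*p,d)))
E
```

```text
side ring_end 0.6 [43.7  0.3  0. ]
side pin_tip 0.47 [39.7  3.9  4.9]
side pin_grip 0.5 [-19.3  -0.5  16.2]
2.38 [array([306.3, 186.5]), array([307.5, 191.5])]
2.48 [array([308., 188.]), array([309.1, 193. ])]
side pin_tip 0.62 [41.3  0.5  3.9]
side pin_grip 0.71 [-21.1  -2.4  12.1]
0.61 60 bbox 307 330 179 193
2.38 [array([306.3, 186.5]), array([307.5, 191.5])]
2.48 [array([308., 188.]), array([309.1, 193. ])]
top pin_grip 0.43 [-23.5  -2.4  12. ]
2.38 [array([298.2, 208.3]), array([306.1, 210.5])]
2.48 [array([298.8, 207. ]), array([306.7, 209.1])]
top pin_grip 0.59 [-21.6  -2.3  10.5]
0.7 174 bbox 223 270 171 185
2.38 [array([298.2, 208.3]), array([306.1, 210.5])]
2.48 [array([298.8, 207. ]), array([306.7, 209.1])]
wrist pin_grip 0.85 [-22.2   0.3  17.3]
0.84 751 bbox 292 344 174 234
2.38 [array([306.9, 250.9]), array([328. , 250.9])]
2.48 [array([307.1, 245.4]), array([327.8, 245.4])]
37.2667
0 (38, 60) [-1.5713386   0.34261501  1.36253609  2.32732224 -0.24055432  0.28730745
 -1.91219219]
0 (38, 2) [-1.22212689  0.41911766  1.0134316   2.30552885 -0.44428375  0.16686501
 -1.73663275]
15 (38, 60) [-1.3011371   0.36049531  1.19915422  2.15025163 -0.38744779  0.64262936
 -1.70631619]
15 (38, 2) [-1.08004607  0.4668013   1.00013107  2.12904708 -0.54187854  0.56228664
 -1.57170086]
```

```bash
python3 - <<'E'
from h import *
robot.servo_line(td(40,70)[0],feed=200); robot.servo_line(td(40,25)[0],feed=120); robot.hold(.1)
f0=robot.observe()["contact_force"]
for z in (15,11,8,6):
    robot.servo_line(td(40,z)[0],feed=30);robot.hold(.1);o=robot.observe();f=C.T@(o["contact_force"]-f0);print(z,tipnow(),np.round(f,1))
    if f[2]>6: break
robot.servo_line(td(40,70)[0],feed=150);robot.servo_line(td(-40,110)[0],feed=200);robot.hold(.3)
for c in ("side","top","wrist"):
    im,i=shot(c)
    for n in ("ring_end","pin_tip","pin_grip","clamp","cup_mid","jar_mid","blank_mid"):
        for d in viewer.pinpoint(n,c)[:1]:
            w=cam2w(d["at"],i); print(c,n,round(d["confidence"],2),np.round(w if "mid" in n else C.T@(w-cl),1))
o=robot.observe();print(o["t"],o["contact_force"])
E
```

```text
15 [40.   0.6 15. ] [ 0.1  0.4 -0.2]
11 [40.   0.6 11. ] [0.4 0.3 0.6]
8 [40.   0.6  8. ] [0.8 0.6 0.5]
6 [40.   0.5  6. ] [ 0.4  1.  -0.7]
side ring_end 0.41 [44.3 -3.5 -1.2]
side pin_grip 0.65 [-19.9  -2.1  13. ]
side clamp 0.61 [1.6 1.  1.1]
side cup_mid 0.89 [ 719.6 -201.7   47.2]
side jar_mid 0.6 [477.2 420.7  41. ]
side blank_mid 0.61 [ 679.1 -377.9    6.3]
top pin_grip 0.65 [-26.2   0.2  14. ]
top clamp 0.66 [-3.3  1.8  1.4]
top cup_mid 0.79 [ 718.1 -201.3   46.2]
top jar_mid 0.78 [474.4 414.7  43. ]
top blank_mid 0.81 [ 673.2 -379.7    7.7]
wrist pin_tip 0.95 [36.9 -2.5  4.8]
wrist pin_grip 0.63 [-25.6   0.4  18. ]
wrist clamp 0.83 [-0.5  3.5 -1.9]
wrist cup_mid 0.81 [ 721.7 -199.3   51.1]
wrist jar_mid 0.95 [476.2 419.6  42.1]
42.8167 [-0.30951661 -0.21216004 -0.15764186]
```

No contact down to z = 6 mm over the pin's end, so the ring lies shut. The pin is home and the other things have not moved, so I am handing in.

```bash
python3 -c "
from h import *
robot.job_done()"
```

```text
the job is handed in; nothing more can be done
```

The linch pin is through the post with its collar against it, the bar is pressed down, and the brass ring is shut over the pin's end. I handed the job in at about 43 s, with the gripper clear of everything.

**What went wrong on the way:** My first grasp closed on nothing. The pictures showed that the real fingertips end about 20 mm short of the reported TCP. I corrected for that, and the second grasp held the head at 13.5 mm wide.

**Pin:** It went in along the hole's axis, with side forces of at most about 2 N. At the end it stopped with the head at x = -19.7 mm, where -20 mm is fully home. It did not move further under a 17 N push. The last picture showed the head against the post and the tip beyond the bar.

**Ring:** After letting go of the head I pushed the ring over until it snapped. The first reading afterwards put its end about 8 mm too high. Later readings put it at about (44, 0 to -3, 0 to -1) mm in the clamp frame, against (41, 0, -0.5) expected. I then lowered the closed fingers to 6 mm above the pin's axis at its end and felt no contact, so nothing stands proud there.

**Other things:** The cup, jar and blank were found within a few millimetres of where they started.

**Not checked or disagreeing:** The last top and wrist readings put the head about 5 mm further back than the side camera did. I put that down to the networks' roughly 4 mm scatter. I could view no more pictures by then, so the shut ring was confirmed by measurements and touch, not by eye.

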